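Centre a flow cell on the imaging stage

ROBOT

A 6-joint arm with a two-finger parallel gripper is mounted at the origin on the work surface. World frame = base frame: x ahead of the robot, y to its left, z up, the work surface at z = 0. Lengths are in m, angles in rad, forces in N, time in s.
With the tool pointing down it reaches from about 0.3 to 0.875 m from the base axis. Payload 4.2 kg.
Tool frame: the origin (TCP) lies midway between the tips of the shut fingers; the grasp point (between the pads) lies grip_depth behind it (grip_depth is the distance from the TCP to the grasp point, in m); z points along the fingers, y is the line along which they close (so a half turn about z gives the same grasp; the last joint's range is limited). The gripper opens to 85 mm and grips with 20 to 120 N. Pads are 22 mm wide; open, the fingers measure 114 mm over their backs; the gripper's body (76 mm by 85 mm) begins 54 mm behind the grasp point. The pads swing forward as they close: fully open they stand 13 mm farther back than shut.
Start: joints at [1.145, 0.32, 1.565, -0, 1.257, -0.02], TCP at [0.227, 0.528, 0.231] pointing down, gripper open.
Joint ranges: [-3.11, 3.11], [-0.84, 2.01], [0.21, 2.61], [-1.34, 4.49], [0.05, 2.63], [-2.56, 2.56]. Speed limits (rad/s): [2.57, 2.57, 3.14, 3.14, 3.14, 3.14].

INTERFACE

Orientations are given as a unit quaternion [w, x, y, z].
In Python, from plant import * gives the robot as it stands.
- The arm moves only by the tool drive_tool, never from a script. Its argument "commands" is a list of rows, each an object of numbers: "claw": the opening, from 0 (shut) to 1 (fully open); "x", "y", "z": the shift along the tool's x, y, z scaled (see below); "wx", "wy", "wz": the turn, a rotation vector about the tool's x, y, z scaled (see below). A call has 1 to 8 rows; each row shifts and turns the commanded pose from where the row before left it, along the tool's axes as they then stand; what a row does not reach is not made up. The controller multiplies each number of a shift by 7.5 cm and each number of a turn by 360 degrees. A row lasts 1/10 s, in which the tool goes at most 50 mm and 8.59 degrees, less where a joint would pass 70% of its speed; a pose out of reach is approached as far as the arm can. A call with a number of a shift or a turn outside -1 to 1 is refused whole. A call with a gripper value outside its range is refused whole. The fingers move at their own pace and stop on an object; "grip_force" is the grip in N (left out, the last holds). Time passes only in rows, so rows that do not move let the fingers close. It gives the time, the measured TCP pose, the force, the opening and the grip force at its end, in the units of the state.
- get_obs(): the state, without advancing time (a new reading comes with each control period).
- capture(name): name is "scene" or "side" or "wrist"; returns the picture (400x640x3 uint8, blue, green, red); there is no depth.
- camera_info(name): a dict with "fx", "fy", "cx", "cy" (pixels), "k1" (the pictures are not rectified: a ray, as slopes to the right and down, at radius r is drawn at 1 + k1 r^2 times it, then the intrinsics apply), "xyz" and "orientation" of the camera in the world. Camera axes: x right, y down, z forward; pixel columns grow to the right and rows downward; lengths in m; the calibration is good to about 2 mm. A picture is of the moment at which its call begins: read the wrist's pose just before it. camera_info takes no time and is no camera call; for the wrist camera it gives the pose at the moment of the call.
- sign_off(): hands the job in; it is judged then, once.
Trained networks look in the newest picture that a camera, given by its name, has taken for a name from the list of things; names that differ only in an ending like _2 or _b are one class to them, and where a whole thing is asked for, a point or a joint stands for the part that bears it (a point fixed in the world has none). Each returns a list of dicts, best first, with "conf" (0 to 1); they miss things now and then, are a little off and sometimes report something else, mostly with a low value. They report only what shows in the picture. A call takes as long as a camera call. They do not tell look-alikes from the thing itself.
- masks_of(camera, query): "pixels" (400x640 bool, what is visible of it) and "uv" ([column, row] in pixels, amid what is visible of it).
- pinpoint(camera, query): "uv" ([column, row] in pixels: a listed point, or the origin of a listed thing).
The state is a dict: "t": time; "joints": joint angles; "qvel": joint speeds; "effort": joint torques, N m; "eef_pos": TCP position; "tool_rot": TCP orientation; "contact_force": force on the tool from outside, world axes, zero at the start; "ft_torque": the same for the moment, N m; "gripper_width": finger opening in m; "finger_force": force on a finger pad.
Only numpy, scipy, OpenCV 4.12 (cv2) and the standard library are available. Lean on these libraries where they do the work, as an engineer would, in place of code of your own. Each camera call takes 0.05 s, during which the arm holds its last target. There are 200 camera calls.

TASK

Lift the flow cell with the green ports out of the cardboard carton, keeping it level, set it down gently on the black stage plate in front of the back stop, clear of it, and let go. Then, with the fingers, slide it gently until its long side lies flat against the steel back stop and it sits centred over the round window, midway between the two end stops. Leave the other two cells in their bays and the media bottle and the covered dish on the plate where they stand.

Things in the scene. Friction and masses are not known exactly. Their poses are not given: they have to be found in the camera images.
- cell_green: The flow cell to load: aluminium block 26 mm (its x) by 76 mm (its y) by 10 mm high, about 55 g, blue-grey glass strip on top, both ends green for 16 mm; two green ports, 11 mm across, 6 mm high, on top 29 mm either side of the middle along y. Same both ways round. Origin: centre of its underside, z up. Starts flat in a carton bay, up to 0.2 rad askew. Grip it across the 26 mm, between the ports.
- cell_orange: Identical to cell_green but with orange ports and ends; origin at the centre of its underside. Not needed; stays in its bay.
- cell_blue: Identical to cell_green but with blue ports and ends; origin at the centre of its underside. Not needed; stays in its bay.
- carton: Open cardboard carton, fixed: 310 mm (x) by 108 mm (y), 50 mm high; walls, dividers and floor 4 mm thick. Two full-height dividers make three bays in a row, centres at x = -102, 0 and 102 mm, each 98 mm (x) by 100 mm (y) inside. Origin: centre of its underside. One cell lies on the floor of each bay, long side roughly along the carton's y.
- stage: Imaging station, fixed: white housing under a black stage plate, 174 mm (its x) by 270 mm (its y), plate top 60 mm above the table, a 3 mm white rim showing 6 mm below it. Origin: centre of its underside; its front is -x. Steel stops 8 mm high stand on the rear part of the plate (see the points); the front part is clear but for the dish. Cells slide on the plate when pushed.
- window (a point): Centre of the round window (32 mm ring, flush with the plate) on the plate's top face, at stage x = +24 mm, midway between the end stops; axes as the stage's. A loaded cell has its origin here and its y along the window's y.
- back_stop (a point): Middle of the back stop's front face, at plate height, 13 mm from the window in its +x. The back stop is a steel bar 252 mm long (stage y), 8 mm thick, 8 mm high.
- lamp (a point): Top middle of the lamp pillar, 122 mm above the plate, on its rear corner at stage x = +75, y = +122 mm: a post 12 mm thick on an 18 mm foot, an 18 mm head on top, and a lamp 26 mm across pointing back (+x), its end 39 mm from the post's axis and its upper edge 126 mm above the plate. Fixed.
- end_stop_left (a point): Inner face of the end stop on the stage's +y side, at plate height, 112 mm from the window in its +y. The stop is a steel block 14 mm (y) by 34 mm (stage x from +11 to +45 mm), 8 mm high.
- end_stop_right (a point): Inner face of the end stop on the stage's -y side, 112 mm from the window in its -y; a block like the left one.
- bottle_mid: Loose media bottle with a black lid standing on the table between stage and carton, 62 mm across, 115 mm high, 0.45 kg. Origin at the centre of its underside. Not to be moved.
- dish: Loose covered culture dish, 39 mm across, 12 mm high, 30 g, white lid with a pink middle, standing on the front part of the stage plate, about 80 mm in front of the window (towards -x) and up to 60 mm to either side. Origin at the centre of its underside. Not to be moved.
Things that resemble listed ones, but are neither listed nor needed, are in the scene too. What is shaped like the cell_green but purple or red is not meant.

How it is judged:
On the way:
1. the green cell lies flat on the stage plate, let go, still clear of the back stop (z of cell_green in the frame of window between -0.003 and 0.003 m and angle between cell_green's own z axis and vertical below 0.05 rad and x of cell_green in the frame of window between -0.1 and -0.004 m and y of cell_green in the frame of window between -0.135 and 0.135 m and contact force between the fingers and cell_green below 0.05 N and linear speed of cell_green below 0.02 m/s), for 0.2 s.
At the end, for the whole second after the job is handed in: The green cell lies flat and still on the stage plate, let go, its long side against the back stop (within 2.5 mm, and square within 0.04 rad), its middle within 4 mm of midway between the end stops; the other cells within 20 mm and the bottle and dish within 15 mm of where they were, upright (z of cell_green in the frame of window between -0.003 and 0.003 m and angle between cell_green's own z axis and vertical below 0.05 rad and x of cell_green in the frame of window between -0.0025 and 0.003 m and y of cell_green in the frame of window between -0.004 and 0.004 m and angle between the y axis of cell_green and the y axis of window, either way round below 0.04 rad and linear speed of cell_green below 0.01 m/s and contact force between the fingers and cell_green below 0.05 N and distance of each of cell_orange, cell_blue from where it was at the start of the episode below 0.02 m and distance of each of bottle_mid, dish from where it was at the start of the episode below 0.015 m and angle between each of bottle_mid, dish's own z axis and vertical below 0.15 rad); the robot touches nothing.
It fails at once if the green cell is dropped or pressed on the stage or its stops with more than 40 N (contact force between cell_green and stage above 40 N).
It fails at once if the green cell is tipped more than 0.5 rad (angle between cell_green's own z axis and vertical above 0.5 rad).
It fails at once if another cell is moved more than 20 mm (distance of any of cell_orange, cell_blue from where it was at the start of the episode above 0.02 m).
It fails at once if the bottle or the dish is moved more than 15 mm or tipped (distance of any of bottle_mid, dish from where it was at the start of the episode above 0.015 m or angle between any of bottle_mid, dish's own z axis and vertical above 0.3 rad).
It also fails if it takes over 58 s, if anything falls off the work surface, if the arm or the gripper's body presses on something with over 40 N, if the wrist force passes 120 N, or if a joint passes its speed limit or range.

## Working session

There is one attempt and no reset: what is moved stays moved. The work goes in short steps, Python scripts to look and compute and a tool call to move; the robot and the scene stay as the last step left them, time stands still between calls to the robot, and variables do not carry over. Pictures are saved under pics/ and viewed, at most 10 in all, crops included, and the job is handed in when it is done.

Besides the shell and the picture viewer there is one more tool, called after "Request:" as a command line: name --argument value ..., lists and objects as JSON in quotes. drive_tool: Moves the arm, as the interface text tells. Shifts and turns lie within -1 to 1; 1 stands for 7.5 cm of shift or 360 degrees of turn. Its arguments: {"type":"object","properties":{"commands":{"type":"array"},"grip_force":{"type":"number"}},"required":["commands"]}

```bash
mkdir -p pics; ls; cat > h.py <<'E'
from plant import *
import numpy as np, cv2
from scipy.spatial.transform import Rotation as R
def rot(q): return R.from_quat([q[1],q[2],q[3],q[0]])
def ray(ci,uv):
    d=np.array([(uv[0]-ci['cx'])/ci['fx'],(uv[1]-ci['cy'])/ci['fy']]); s=d.copy()
    for _ in range(20): s=d/(1+ci['k1']*(s@s))
    return rot(ci['orientation']).apply([s[0],s[1],1.0])
def at(ci,uv,z):
    d=ray(ci,uv); o=np.array(ci['xyz']); return o+d*(z-o[2])/d[2]
def proj(ci,p):
    c=rot(ci['orientation']).inv().apply(np.array(p)-ci['xyz']); s=c[:2]/c[2]; s=s*(1+ci['k1']*(s@s))
    return np.array([s[0]*ci['fx']+ci['cx'],s[1]*ci['fy']+ci['cy']])
E
python3 - <<'E'
from h import *
print(get_obs())
ims=[]
Z={'cell_green':0.004,'cell_orange':.004,'cell_blue':.004,'carton':0,'window':.06,'back_stop':.06,'end_stop_left':.06,'end_stop_right':.06,'stage':0,'bottle_mid':0,'dish':.06,'lamp':.182}
for c in ['scene','side','wrist']:
    im=capture(c); ci=camera_info(c); cv2.imwrite(f'pics/{c}0.png',im); print(c,ci['xyz'],ci['orientation'],ci['fx'])
    for n,z in Z.items():
        for p in pinpoint(c,n)[:3]:
            print(n,round(p['conf'],2),np.round(p['uv']),np.round(at(ci,p['uv'],z),4))
E
```

```text
pics
{'t': 0.0, 'joints': array([ 1.14502287e+00,  3.20307822e-01,  1.56568267e+00, -6.36829343e-06,
        1.25738702e+00, -2.00095016e-02]), 'qvel': array([ 0.00095964,  0.00113159,  0.00156131, -0.00023664,  0.00023516,
       -0.00183536]), 'effort': array([ 2.18180590e-03, -4.15534937e+01, -2.34156919e+01,  3.17366766e-04,
        8.14143423e-03, -4.22623361e-05]), 'eef_pos': array([0.22677445, 0.52787564, 0.2304717 ]), 'tool_rot': array([-1.94318518e-04,  2.01491988e-01,  9.79489756e-01, -8.71021352e-04]), 'contact_force': array([ 0.15853831, -0.10321324, -1.02250831]), 'ft_torque': array([-0.01765137, -0.01246701, -0.01175732]), 'finger_force': 0.0, 'gripper_width': 0.08539364175636864}
scene [1.02413289 0.30221073 1.00493954] [-0.11683818  0.42196005  0.86436918 -0.24731451] 442.9080971740299
cell_green 0.68 [449. 297.] [0.5607 0.3291 0.004 ]
cell_green 0.63 [196. 166.] [ 0.6598 -0.405   0.004 ]
cell_green 0.62 [252. 275.] [ 0.8023 -0.0671  0.004 ]
cell_orange 0.46 [292. 145.] [ 0.4377 -0.2445  0.004 ]
cell_blue 0.71 [250. 195.] [ 0.6374 -0.2254  0.004 ]
cell_blue 0.52 [271.
[... 906 characters left out ...]
l_blue 0.8 [344. 310.] [ 0.5515 -0.2373  0.004 ]
carton 0.97 [340. 312.] [ 0.5445 -0.2371  0.    ]
window 0.66 [269. 162.] [0.5588 0.2188 0.06  ]
back_stop 0.61 [274. 158.] [0.5771 0.2299 0.06  ]
end_stop_left 0.82 [266. 134.] [0.5952 0.3417 0.06  ]
end_stop_right 0.81 [264. 191.] [0.5085 0.1201 0.06  ]
end_stop_right 0.16 [343. 310.] [ 0.533  -0.2705  0.06  ]
stage 0.93 [258. 177.] [0.5321 0.2442 0.    ]
bottle_mid 0.65 [301. 230.] [0.5603 0.0146 0.    ]
dish 0.7 [344. 312.] [ 0.533  -0.2754  0.06  ]
dish 0.69 [233. 165.] [0.4704 0.2499 0.06  ]
lamp 0.71 [283.  93.] [0.6499 0.3343 0.182 ]
wrist [0.15691258 0.55984181 0.37404022] [0.12568918 0.82609091 0.54309598 0.08260022] 322.023178365189
```

View pics/scene0.png

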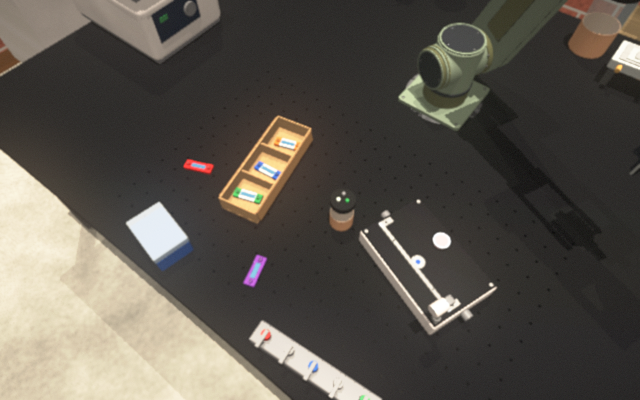

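View pics/side0.png

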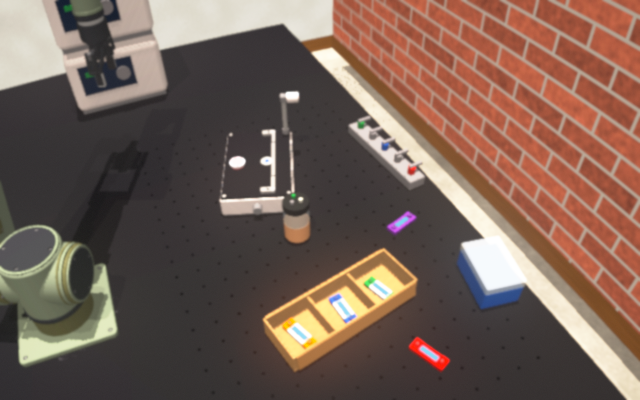

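```bash
python3 - <<'E'
from h import *
import plant; print({k:getattr(plant,k) for k in dir(plant) if 'grip' in k.lower()})
for c,w in [('scene',(215,170,285,225)),('side',(350,265,405,310))]:
    im=cv2.imread(f'pics/{c}0.png'); ci=camera_info(c)
    x0,y0,x1,y1=w; cr=im[y0:y1,x0:x1]; h=cv2.cvtColor(cr,cv2.COLOR_BGR2HSV)
    m=((h[...,0]>45)&(h[...,0]<85)&(h[...,1]>100)).astype(np.uint8)
    n,l,s,ce=cv2.connectedComponentsWithStats(m)
    P=[]
    for i in range(1,n):
        if s[i,4]>8:
            uv=ce[i]+[x0,y0]; p=at(ci,uv,.015); P.append(p); print(c,s[i,4],uv,p.round(4))
    if len(P)==2:
        d=P[1]-P[0]; print('mid',(P[0]+P[1])/2,'len',np.linalg.norm(d),'ang',np.arctan2(d[1],d[0]))
    if c=='side': cv2.imwrite('pics/crop.png',cv2.resize(cr,None,fx=10,fy=10,interpolation=cv2.INTER_CUBIC))
ci=camera_info('wrist');o=get_obs();r=rot(o['tool_rot']).inv()
print(r.apply(np.array(ci['xyz'])-o['eef_pos']),r.apply(rot(ci['orientation']).as_matrix()[:,2]),r.apply(rot(ci['orientation']).as_matrix()[:,0]))
print(o['t'],rot(o['tool_rot']).as_matrix().round(3))
E
```

```text
{'grip_depth': 0.0187}
scene 41 [236.04878049 191.75609756] [ 0.6568 -0.2542  0.015 ]
scene 43 [258.27906977 198.39534884] [ 0.6362 -0.1938  0.015 ]
mid [ 0.64649182 -0.22398231  0.015     ] len 0.06377880784891964 ang 1.9008516008505842
side 52 [369.26923077 281.19230769] [ 0.6308 -0.2002  0.015 ]
[ 0.07683546  0.00131662 -0.14269677] [-2.97390091e-01 -6.74385944e-04  9.54755822e-01] [-1.83049416e-03  9.99998315e-01  1.36175114e-04]
1.95 [[-0.919  0.395  0.   ]
 [ 0.395  0.919  0.   ]
 [ 0.     0.    -1.   ]]
```

View pics/crop.png

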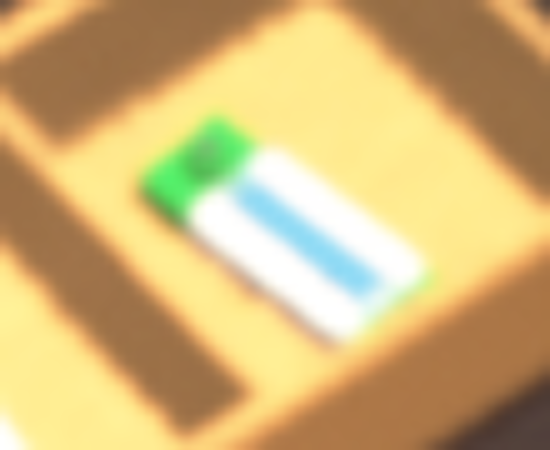

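```bash
cat >> h.py <<'E'
def plan(tp,ya,n,claw=None,dec=3):
    """rows to bring the TCP to tp with tool y at world angle ya (mod pi), tool down"""
    o=get_obs(); p=np.array(o['eef_pos']); M=rot(o['tool_rot']).as_matrix()
    # level target orientation
    y=np.array([np.cos(ya),np.sin(ya),0]); 
    if y@M[:,1]<0: y=-y
    z=np.array([0,0,-1.]); T=np.c_[np.cross(y,z),y,z]
    w=R.from_matrix(M.T@T).as_rotvec(); d=(np.array(tp)-p)/n; w=w/n
    print('t',round(o['t'],2),'at',p.round(4),'dist',np.round(np.array(tp)-p,4),'turn',np.degrees(w*n).round(2),'per row mm',np.linalg.norm(d)*1e3,'deg',np.degrees(np.linalg.norm(w)))
    for i in range(n):
        s=np.round(M.T@d/.075,dec); u=np.round(w/(2*np.pi),4)
        print('{"x":%g,"y":%g,"z":%g,"wx":%g,"wy":%g,"wz":%g}'%(*s,*u),end=',')
        M=M@R.from_rotvec(u*2*np.pi).as_matrix()
    print()
E
python3 - <<'E'
from h import *
plan([.645,-.224,.17],1.9-np.pi/2,20)
E
```

```text
t 1.95 at [0.227  0.5283 0.2313] dist [ 0.418  -0.7523 -0.0613] turn [ 0.   -0.   47.89] per row mm 43.14125450605356 deg 2.394329406271739
{"x":-0.454,"y":-0.351,"z":0.041,"wx":0,"wy":-0,"wz":0.0067},{"x":-0.468,"y":-0.331,"z":0.041,"wx":0,"wy":-0,"wz":0.0067},{"x":-0.482,"y":-0.311,"z":0.041,"wx":0,"wy":-0,"wz":0.0067},{"x":-0.495,"y":-0.291,"z":0.041,"wx":0,"wy":-0,"wz":0.0067},{"x":-0.506,"y":-0.27,"z":0.041,"wx":0,"wy":-0,"wz":0.0067},{"x":-0.517,"y":-0.248,"z":0.041,"wx":0,"wy":-0,"wz":0.0067},{"x":-0.527,"y":-0.226,"z":0.041,"wx":0,"wy":-0,"wz":0.0067},{"x":-0.536,"y":-0.204,"z":0.041,"wx":0,"wy":-0,"wz":0.0067},{"x":-0.544,"y":-0.181,"z":0.041,"wx":0,"wy":-0,"wz":0.0067},{"x":-0.552,"y":-0.158,"z":0.041,"wx":0,"wy":-0,"wz":0.0067},{"x":-0.558,"y":-0.135,"z":0.041,"wx":0,"wy":-0,"wz":0.0067},{"x":-0.563,"y":-0.111,"z":0.041,"wx":0,"wy":-0,"wz":0.0067},{"x":-0.567,"y":-0.087,"z":0.041,"wx":0,"wy":-0,"wz":0.0067},{"x":-0.57,"y":-0.063,"z":0.041,"wx":0,"wy":-0,"wz":0.0067},{"x":-0.572,"y":-0.039,"z":0.041,"wx":0,"wy":-0,"wz":0.0067},{"x":-0.574,"y":-0.015,"z":0.041,"wx":0,"wy":-0,"wz":0.0067},{"x":-0.574,"y":0.009,"z":0.041,"wx":0,"wy":-0,"wz":0.0067},{"x":-0.573,"y":0.033,"z":0.041,"wx":0,"wy":-0,"wz":0.0067},{"x":-0.571,"y":0.057,"z":0.041,"wx":0,"wy":-0,"wz":0.0067},{"x":-0.568,"y":0.081,"z":0.041,"wx":0,"wy":-0,"wz":0.0067},
```

Request:
drive_tool --commands '[{"claw": 1,"x": -0.454,"y": -0.351,"z": 0.02,"wz": 0.0067},{"claw": 1,"x": -0.468,"y": -0.331,"z": 0,"wz": 0.0067},{"claw": 1,"x": -0.482,"y": -0.311,"z": 0,"wz": 0.0067},{"claw": 1,"x": -0.495,"y": -0.291,"z": 0,"wz": 0.0067},{"claw": 1,"x": -0.506,"y": -0.27,"z": 0,"wz": 0.0067},{"claw": 1,"x": -0.517,"y": -0.248,"z": 0,"wz": 0.0067},{"claw": 1,"x": -0.527,"y": -0.226,"z": 0,"wz": 0.0067},{"claw": 1,"x": -0.536,"y": -0.204,"z": 0,"wz": 0.0067}]'

```text
schema error: expected keys claw, x, y, z, wx, wy, wz
```

```bash
python3 - <<'E'
from h import *
ci=camera_info('wrist'); im=capture('wrist'); cv2.imwrite('pics/w1.png',im); np.save('ci1.npy',ci)
for n,z in {'window':.06,'back_stop':.06,'end_stop_left':.06,'end_stop_right':.06,'dish':.06,'lamp':.182}.items():
    for p in pinpoint('wrist',n)[:2]: print(n,round(p['conf'],2),np.round(p['uv']),np.round(at(ci,p['uv'],z),4))
plan([.645,-.224,.17],1.9-np.pi/2,13)
E
```

```text
t 2.3 at [0.227  0.5283 0.2314] dist [ 0.418  -0.7523 -0.0614] turn [ 1.000e-02 -0.000e+00  4.789e+01] per row mm 66.37220170588431 deg 3.6837347757056382
{"x":-0.698,"y":-0.54,"z":0.063,"wx":0,"wy":-0,"wz":0.0102},{"x":-0.732,"y":-0.494,"z":0.063,"wx":0,"wy":-0,"wz":0.0102},{"x":-0.762,"y":-0.446,"z":0.063,"wx":0,"wy":-0,"wz":0.0102},{"x":-0.789,"y":-0.396,"z":0.063,"wx":0,"wy":-0,"wz":0.0102},{"x":-0.813,"y":-0.345,"z":0.063,"wx":0,"wy":-0,"wz":0.0102},{"x":-0.833,"y":-0.292,"z":0.063,"wx":0,"wy":-0,"wz":0.0102},{"x":-0.85,"y":-0.238,"z":0.063,"wx":0,"wy":-0,"wz":0.0102},{"x":-0.863,"y":-0.183,"z":0.063,"wx":0,"wy":-0,"wz":0.0102},{"x":-0.873,"y":-0.128,"z":0.063,"wx":0,"wy":-0,"wz":0.0102},{"x":-0.88,"y":-0.071,"z":0.063,"wx":0,"wy":-0,"wz":0.0102},{"x":-0.883,"y":-0.015,"z":0.063,"wx":0,"wy":-0,"wz":0.0102},{"x":-0.882,"y":0.042,"z":0.063,"wx":0,"wy":-0,"wz":0.0102},{"x":-0.877,"y":0.098,"z":0.063,"wx":0,"wy":-0,"wz":0.0102},
```

View pics/w1.png

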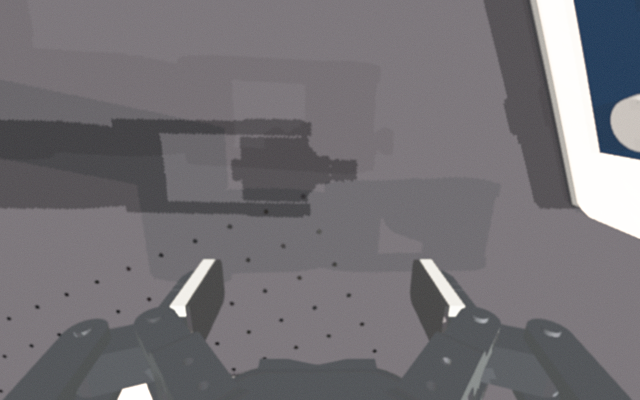

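```bash
python3 - <<'E'
from h import *
plan([.52,.22,.28],1.164-.3,10)
E
```

```text
t 2.3 at [0.227  0.5283 0.2314] dist [ 0.293  -0.3083  0.0486] turn [ 1.000e-02 -0.000e+00  1.725e+01] per row mm 42.81189224221078 deg 1.724698043548885
{"x":-0.521,"y":-0.223,"z":-0.065,"wx":0,"wy":-0,"wz":0.0048},{"x":-0.528,"y":-0.208,"z":-0.065,"wx":0,"wy":-0,"wz":0.0048},{"x":-0.534,"y":-0.192,"z":-0.065,"wx":0,"wy":-0,"wz":0.0048},{"x":-0.539,"y":-0.175,"z":-0.065,"wx":0,"wy":-0,"wz":0.0048},{"x":-0.544,"y":-0.159,"z":-0.065,"wx":0,"wy":-0,"wz":0.0048},{"x":-0.549,"y":-0.143,"z":-0.065,"wx":0,"wy":-0,"wz":0.0048},{"x":-0.553,"y":-0.126,"z":-0.065,"wx":0,"wy":-0,"wz":0.0048},{"x":-0.556,"y":-0.109,"z":-0.065,"wx":0,"wy":-0,"wz":0.0048},{"x":-0.56,"y":-0.092,"z":-0.065,"wx":0,"wy":-0,"wz":0.0048},{"x":-0.562,"y":-0.076,"z":-0.065,"wx":0,"wy":-0,"wz":0.0048},
```

Request:
drive_tool --commands '[{"claw": 1,"x": -0.58,"y": -0.24,"z": -0.08,"wx": 0,"wy": 0,"wz": 0.006},{"claw": 1,"x": -0.59,"y": -0.22,"z": -0.08,"wx": 0,"wy": 0,"wz": 0.006},{"claw": 1,"x": -0.6,"y": -0.2,"z": -0.08,"wx": 0,"wy": 0,"wz": 0.006},{"claw": 1,"x": -0.6,"y": -0.19,"z": -0.08,"wx": 0,"wy": 0,"wz": 0.006},{"claw": 1,"x": -0.61,"y": -0.18,"z": -0.08,"wx": 0,"wy": 0,"wz": 0.006},{"claw": 1,"x": -0.62,"y": -0.16,"z": -0.08,"wx": 0,"wy": 0,"wz": 0.006},{"claw": 1,"x": -0.62,"y": -0.14,"z": -0.08,"wx": 0,"wy": 0,"wz": 0.006},{"claw": 1,"x": -0.63,"y": -0.12,"z": -0.08,"wx": 0,"wy": 0,"wz": 0.006}]'

```text
t: 3.1
eef_pos: [0.485, 0.2463, 0.2798]
tool_rot: [0.0, 0.347, 0.938, 0.0]
contact_force: [0.9, 0.4, -0.3]
gripper_width: 0.0855
finger_force: 0.0
```

Request:
drive_tool --commands '[{"claw": 1,"x": 0,"y": 0,"z": 0,"wx": 0,"wy": 0,"wz": 0},{"claw": 1,"x": 0,"y": 0,"z": 0,"wx": 0,"wy": 0,"wz": 0}]'

```text
t: 3.3
eef_pos: [0.4844, 0.2473, 0.2793]
tool_rot: [-0.0, 0.347, 0.938, 0.0]
contact_force: [-0.8, 1.2, 1.1]
gripper_width: 0.0854
finger_force: 0.0
```

```bash
python3 - <<'E'
from h import *
ci=camera_info('wrist'); im=capture('wrist'); cv2.imwrite('pics/w2.png',im); np.save('ci1.npy',ci)
for n,z in {'window':.06,'back_stop':.06,'end_stop_left':.06,'end_stop_right':.06,'dish':.06}.items():
    for p in pinpoint('wrist',n)[:2]: print(n,round(p['conf'],2),np.round(p['uv']),np.round(at(ci,p['uv'],z),4))
plan([.645,-.224,.17],1.9-np.pi/2,11)
E
```

```text
window 0.9 [349. 226.] [0.5599 0.2343 0.06  ]
window 0.48 [227. 296.] [0.5323 0.0526 0.06  ]
back_stop 0.91 [347. 235.] [0.5672 0.2255 0.06  ]
end_stop_left 0.68 [437. 192.] [0.5941 0.3396 0.06  ]
end_stop_right 0.86 [261. 251.] [0.5151 0.1311 0.06  ]
dish 0.85 [314. 168.] [0.4796 0.249  0.06  ]
t 3.6 at [0.4832 0.249  0.2792] dist [ 0.1618 -0.473  -0.1092] turn [-1.000e-02 -1.000e-02  3.073e+01] per row mm 46.51821257644727 deg 2.7937600113947836
{"x":-0.521,"y":-0.309,"z":0.132,"wx":-0,"wy":-0,"wz":0.0078},{"x":-0.536,"y":-0.283,"z":0.132,"wx":-0,"wy":-0,"wz":0.0078},{"x":-0.549,"y":-0.257,"z":0.132,"wx":-0,"wy":-0,"wz":0.0078},{"x":-0.561,"y":-0.23,"z":0.132,"wx":-0,"wy":-0,"wz":0.0078},{"x":-0.571,"y":-0.202,"z":0.132,"wx":-0,"wy":-0,"wz":0.0078},{"x":-0.581,"y":-0.174,"z":0.132,"wx":-0,"wy":-0,"wz":0.0078},{"x":-0.588,"y":-0.145,"z":0.132,"wx":-0,"wy":-0,"wz":0.0078},{"x":-0.595,"y":-0.116,"z":0.132,"wx":-0,"wy":-0,"wz":0.0078},{"x":-0.6,"y":-0.087,"z":0.132,"wx":-0,"wy":-0,"wz":0.0078},{"x":-0.603,"y":-0.057,"z":0.132,"wx":-0,"wy":-0,"wz":0.0078},{"x":-0.605,"y":-0.028,"z":0.132,"wx":-0,"wy":-0,"wz":0.0078},
```

View pics/w2.png

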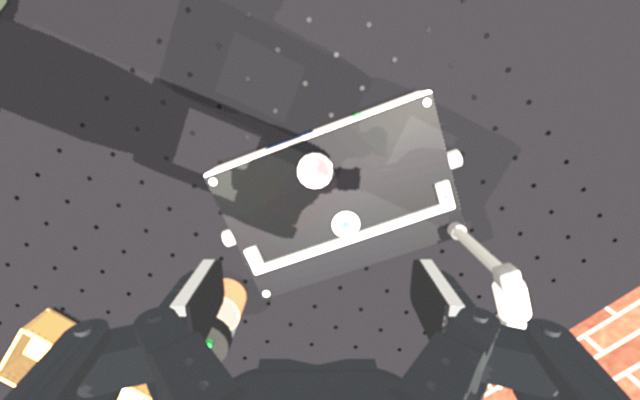

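```bash
python3 - <<'E'
from h import *
ci=np.load('ci1.npy',allow_pickle=True).item(); im=cv2.imread('pics/w2.png').astype(int); g=im.sum(2)/3
# front edge of bar: along stage x profile at several y, brightest gradient (dark->bright) ; and dark->white at plate front edge
w=np.array([.5565,.233]); a=1.2088
for it in range(3):
    xs=np.array([np.sin(a),-np.cos(a)]); ys=np.array([np.cos(a),np.sin(a)])
    E=[]
    for y in np.r_[np.arange(-.09,-.024,.006),np.arange(.024,.091,.006)]:
        t=np.arange(0.0,.03,.0005); v=np.array([proj(ci,[*(w+xs*s+ys*y),.06]) for s in t])
        pr=cv2.remap(g.astype(np.float32),v[:,0].astype(np.float32)[None],v[:,1].astype(np.float32)[None],1)[0]
        th=(pr.min()+pr.max())/2; i=np.argmax(pr>th); E.append((y,t[i],pr.min(),pr.max()))
    E=np.array(E); k=np.polyfit(E[:,0],E[:,1],1); print('slope',k,'res',np.std(E[:,1]-np.polyval(k,E[:,0])))
    a-=k[0]; w=w+xs*(k[1]-.013)
print(E[:3].round(4),a,w)
# end stops inner faces: profile along y at x=+0 (stops span window x -13..+21)
xs=np.array([np.sin(a),-np.cos(a)]); ys=np.array([np.cos(a),np.sin(a)])
for x in (-.009,-.005,0,.004):
  for s in (1,-1):
    t=np.arange(.09,.13,.0005); v=np.array([proj(ci,[*(w+xs*x+s*ys*q),.06]) for q in t])
    pr=cv2.remap(g.astype(np.float32),v[:,0].astype(np.float32)[None],v[:,1].astype(np.float32)[None],1)[0]
    print(x,s,t[np.argmax(pr>(pr.min()+pr.max())/2)].round(4),end='; ')
# window & dish blobs
for nm,c0,r,z in (('win',(346,224),20,.06),('dish',(315,171),24,.072)):
    x,y=c0; m=(g[y-r:y+r,x-r:x+r]>120).astype(np.uint8)
    if nm=='win': m[(np.indices(m.shape)[0]>29)]=0
    n,l,s,ce=cv2.connectedComponentsWithStats(m); i=1+np.argmax(s[1:,4]); uv=ce[i]+[x-r,y-r]; p=at(ci,uv,z)[:2]
    print(nm,s[i],uv,p.round(4),'win frame',((p-w)@xs).round(4),((p-w)@ys).round(4))
E
```

```text
slope [-0.0027628   0.01222027] res 0.0001798362865296494
slope [0.00047311 0.01302125] res 9.76921816804267e-05
slope [0.00047311 0.01302125] res 9.76921816804267e-05
[[-9.000000e-02  1.300000e-02  1.245495e+02  2.550000e+02]
 [-8.400000e-02  1.300000e-02  1.241042e+02  2.550000e+02]
 [-7.800000e-02  1.300000e-02  1.245339e+02  2.550000e+02]] 1.210616575019639 [0.55581058 0.23326119]
-0.009 1 0.1115; -0.009 -1 0.113; -0.005 1 0.1115; -0.005 -1 0.113; 0 1 0.1115; 0 -1 0.113; 0.004 1 0.1115; 0.004 -1 0.113; win [   0    0   40   30 1200] [345.5 218.5] [0.5497 0.2373] win frame -0.0072 0.0016
dish [   5    0   43   43 1334] [317.22638681 168.21289355] [0.4795 0.2531] win frame -0.0784 -0.0083
```

Request:
drive_tool --commands '[{"claw": 1,"x": -0.52,"y": -0.31,"z": 0.1,"wx": 0,"wy": 0,"wz": 0.0078},{"claw": 1,"x": -0.54,"y": -0.28,"z": 0.1,"wx": 0,"wy": 0,"wz": 0.0078},{"claw": 1,"x": -0.55,"y": -0.26,"z": 0.1,"wx": 0,"wy": 0,"wz": 0.0078},{"claw": 1,"x": -0.56,"y": -0.23,"z": 0.1,"wx": 0,"wy": 0,"wz": 0.0078},{"claw": 1,"x": -0.57,"y": -0.2,"z": 0.1,"wx": 0,"wy": 0,"wz": 0.0078},{"claw": 1,"x": -0.58,"y": -0.17,"z": 0.1,"wx": 0,"wy": 0,"wz": 0.0078},{"claw": 0.6,"x": -0.59,"y": -0.14,"z": 0.1,"wx": 0,"wy": 0,"wz": 0.0078},{"claw": 0.6,"x": -0.6,"y": -0.12,"z": 0.13,"wx": 0,"wy": 0,"wz": 0.0078}]'

```text
t: 4.4
eef_pos: [0.6024, -0.0973, 0.2171]
tool_rot: [0.0, 0.523, 0.853, 0.0]
contact_force: [0.8, 0.1, 0.1]
gripper_width: 0.0587
finger_force: 0.0
```

Request:
drive_tool --commands '[{"claw": 0.6,"x": -0.6,"y": -0.09,"z": 0.13,"wx": 0,"wy": 0,"wz": 0.0078},{"claw": 0.6,"x": -0.6,"y": -0.06,"z": 0.13,"wx": 0,"wy": 0,"wz": 0.0078},{"claw": 0.6,"x": -0.6,"y": -0.03,"z": 0.13,"wx": 0,"wy": 0,"wz": 0.0078},{"claw": 0.6,"x": 0,"y": 0,"z": 0.13,"wx": 0,"wy": 0,"wz": 0},{"claw": 0.6,"x": 0,"y": 0,"z": 0,"wx": 0,"wy": 0,"wz": 0},{"claw": 0.6,"x": 0,"y": 0,"z": 0,"wx": 0,"wy": 0,"wz": 0}]'

```text
t: 5.0
eef_pos: [0.6447, -0.2236, 0.178]
tool_rot: [-0.001, 0.583, 0.812, 0.0]
contact_force: [-0.2, -0.3, -0.4]
gripper_width: 0.0515
finger_force: 0.0
```

```bash
python3 - <<'E'
from h import *
ci=camera_info('wrist'); im=capture('wrist'); cv2.imwrite('pics/w3.png',im); np.save('ci3.npy',ci)
for p in pinpoint('wrist','cell_green')[:2]: print(p, at(ci,p['uv'],.004))
h=cv2.cvtColor(im,cv2.COLOR_BGR2HSV); m=((h[...,0]>45)&(h[...,0]<85)&(h[...,1]>100)).astype(np.uint8)
n,l,s,ce=cv2.connectedComponentsWithStats(m)
for i in range(1,n):
    if s[i,4]>60: print(s[i],ce[i],at(ci,ce[i],.014).round(4))
o=get_obs(); print(o['t'],o['eef_pos'],rot(o['tool_rot']).as_matrix()[:,1])
E
```

```text
{'uv': [515.0, 76.3], 'conf': 0.88} [ 0.78628851 -0.06947878  0.004     ]
{'uv': [277.9, 322.0], 'conf': 0.71} [ 0.65484515 -0.3968457   0.004     ]
[301 145  28  17 419] [314.80429594 152.8353222 ] [ 0.6328 -0.1946  0.014 ]
[303 207  26  15 342] [315.73391813 214.3245614 ] [ 0.6533 -0.2531  0.014 ]
5.1 [ 0.64503371 -0.22361346  0.17904048] [0.94717389 0.32071892 0.00099845]
```

View pics/w3.png

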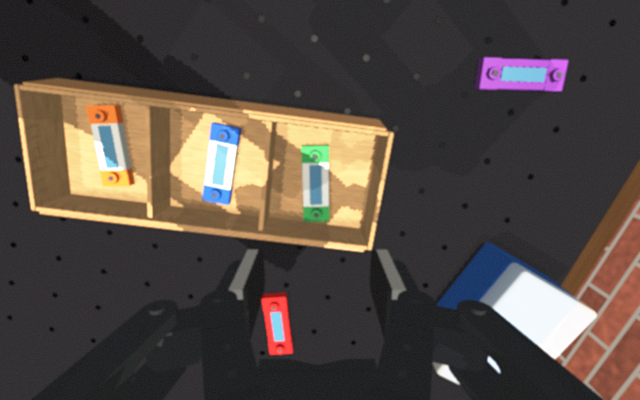

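```bash
python3 - <<'E'
from h import *
plan([.6432,-.2239,.006],1.908-np.pi/2,1)
E
```

```text
t 5.1 at [ 0.645  -0.2236  0.179 ] dist [-0.0018 -0.0003 -0.173 ] turn [ 0.06  0.02 -0.61] per row mm 173.05043378772865 deg 0.616921049052235
{"x":0.005,"y":-0.027,"z":2.307,"wx":0.0002,"wy":0.0001,"wz":-0.0017},
```

Request:
drive_tool --commands '[{"claw": 0.47,"x": 0.005,"y": -0.02,"z": 0.25,"wx": 0,"wy": 0,"wz": -0.0017},{"claw": 0.47,"x": 0,"y": 0,"z": 0.4,"wx": 0,"wy": 0,"wz": 0},{"claw": 0.47,"x": 0,"y": 0,"z": 0.4,"wx": 0,"wy": 0,"wz": 0},{"claw": 0.47,"x": 0,"y": 0,"z": 0.4,"wx": 0,"wy": 0,"wz": 0},{"claw": 0.47,"x": 0,"y": 0,"z": 0.4,"wx": 0,"wy": 0,"wz": 0},{"claw": 0.47,"x": 0,"y": 0,"z": 0.25,"wx": 0,"wy": 0,"wz": 0},{"claw": 0.47,"x": 0,"y": 0,"z": 0.1,"wx": 0,"wy": 0,"wz": 0},{"claw": 0.47,"x": 0,"y": 0,"z": 0,"wx": 0,"wy": 0,"wz": 0}]'

```text
t: 5.9
eef_pos: [0.6432, -0.2244, 0.0129]
tool_rot: [-0.0, 0.579, 0.815, -0.0]
contact_force: [-0.3, -1.3, 0.5]
gripper_width: 0.04
finger_force: 0.0
```

Now the last 7 mm, then grip.

Request:
drive_tool --commands '[{"claw": 0.47,"x": 0,"y": 0,"z": 0.05,"wx": 0,"wy": 0,"wz": 0},{"claw": 0.47,"x": 0,"y": 0,"z": 0.04,"wx": 0,"wy": 0,"wz": 0},{"claw": 0.2,"x": 0,"y": 0,"z": 0,"wx": 0,"wy": 0,"wz": 0},{"claw": 0.1,"x": 0,"y": 0,"z": 0,"wx": 0,"wy": 0,"wz": 0},{"claw": 0.1,"x": 0,"y": 0,"z": 0,"wx": 0,"wy": 0,"wz": 0},{"claw": 0.1,"x": 0,"y": 0,"z": 0,"wx": 0,"wy": 0,"wz": 0}]' --grip_force 30

```text
t: 6.5
eef_pos: [0.6437, -0.2256, 0.0071]
tool_rot: [0.001, 0.579, 0.815, 0.0]
contact_force: [-0.2, 0.4, 4.0]
gripper_width: 0.0251
finger_force: 30.0
```

Request:
drive_tool --commands '[{"claw": 0.1,"x": 0,"y": 0,"z": -0.1,"wx": 0,"wy": 0,"wz": 0},{"claw": 0.1,"x": 0,"y": 0,"z": -0.3,"wx": 0,"wy": 0,"wz": 0},{"claw": 0.1,"x": 0,"y": 0,"z": -0.4,"wx": 0,"wy": 0,"wz": 0},{"claw": 0.1,"x": 0,"y": 0,"z": -0.4,"wx": 0,"wy": 0,"wz": 0},{"claw": 0.1,"x": 0,"y": 0,"z": -0.5,"wx": 0,"wy": 0,"wz": 0},{"claw": 0.1,"x": 0,"y": 0,"z": -0.5,"wx": 0,"wy": 0,"wz": 0},{"claw": 0.1,"x": 0,"y": 0,"z": -0.4,"wx": 0,"wy": 0,"wz": 0},{"claw": 0.1,"x": 0,"y": 0,"z": 0,"wx": 0,"wy": 0,"wz": 0}]'

```text
t: 7.3
eef_pos: [0.6454, -0.2262, 0.2071]
tool_rot: [0.005, 0.579, 0.815, 0.001]
contact_force: [0.8, -0.2, -0.3]
gripper_width: 0.0247
finger_force: 29.6
```

```bash
cat >> h.py <<'E'
a=1.2106; w=np.array([.5555,.2326]); xs=np.array([np.sin(a),-np.cos(a)]); ys=np.array([np.cos(a),np.sin(a)])
def st(x,y,z): return [*(w+xs*x+ys*y),.06+z]
E
python3 - <<'E'
from h import *
im=capture('wrist'); cv2.imwrite('pics/w4.png',im)
o=get_obs(); print(o['gripper_width'],o['finger_force'],o['joints'].round(2))
plan(st(-.023,0,.13),a-np.pi/2,14,dec=2)
E
```

```text
0.025043450010430464 29.621039628982544 [-0.35  0.5   1.34  0.    1.29 -0.69]
t 7.35 at [ 0.6441 -0.2258  0.2039] dist [-0.1101  0.4665 -0.0139] turn [ 0.27  0.09 39.83] per row mm 34.25337599700624 deg 2.844757990643424
{"x":0.45,"y":0.05,"z":0.01,"wx":0.0001,"wy":0,"wz":0.0079},{"x":0.46,"y":0.02,"z":0.01,"wx":0.0001,"wy":0,"wz":0.0079},{"x":0.46,"y":0,"z":0.01,"wx":0.0001,"wy":0,"wz":0.0079},{"x":0.46,"y":-0.02,"z":0.01,"wx":0.0001,"wy":0,"wz":0.0079},{"x":0.45,"y":-0.04,"z":0.01,"wx":0.0001,"wy":0,"wz":0.0079},{"x":0.45,"y":-0.07,"z":0.01,"wx":0.0001,"wy":0,"wz":0.0079},{"x":0.45,"y":-0.09,"z":0.01,"wx":0.0001,"wy":0,"wz":0.0079},{"x":0.44,"y":-0.11,"z":0.01,"wx":0.0001,"wy":0,"wz":0.0079},{"x":0.44,"y":-0.13,"z":0.01,"wx":0.0001,"wy":0,"wz":0.0079},{"x":0.43,"y":-0.15,"z":0.01,"wx":0.0001,"wy":0,"wz":0.0079},{"x":0.42,"y":-0.17,"z":0.01,"wx":0.0001,"wy":0,"wz":0.0079},{"x":0.41,"y":-0.2,"z":0.01,"wx":0.0001,"wy":0,"wz":0.0079},{"x":0.4,"y":-0.22,"z":0.01,"wx":0.0001,"wy":0,"wz":0.0079},{"x":0.39,"y":-0.24,"z":0.01,"wx":0.0001,"wy":0,"wz":0.0079},
```

View pics/w4.png

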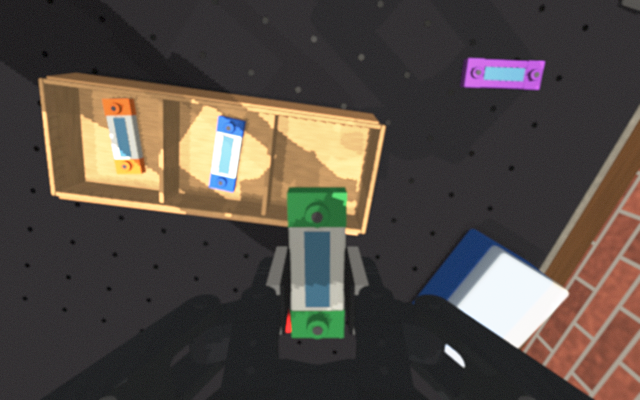

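```bash
python3 - <<'E'
from h import *
from scipy.optimize import least_squares as ls
im=cv2.imread('pics/w4.png'); h=cv2.cvtColor(im,cv2.COLOR_BGR2HSV); m=((h[...,0]>45)&(h[...,0]<85)&(h[...,1]>100))
r,c=np.nonzero(m[170:350,270:370]); r+=170;c+=270
# outer edges of top faces
print('rows',r.min(),r.max(),'cols',c.min(),c.max())
for R0 in (190,195,200,325,330,335): q=np.nonzero(m[R0,270:370])[0]+270; print(R0,q.min(),q.max(),end='; ')
ci=camera_info('wrist'); o=get_obs(); T=rot(o['tool_rot']); p0=np.array(o['eef_pos'])
P=np.array([[317.3,215.5],[317.5,324.5]])   # port tops' centres
def f(v):
    return np.concatenate([proj(ci,p0+T.apply([v[0]+s*.029,v[1],v[2]]))-P[i] for i,s in enumerate((1,-1))])
s=ls(f,[0,0,0]); print('port tops centre in tool',s.x,'res',s.fun)
E
```

```text
rows 188 339 cols 287 346
190 289 344; 195 287 346; 200 287 346; 325 292 344; 330 292 343; 335 291 343; port tops centre in tool [ 3.66234452e-05  2.99958419e-04 -7.15204399e-03] res [ 1.87764443e-02 -2.77167241e-05 -2.10749568e-02  3.08159705e-05]
```

Request:
drive_tool --commands '[{"claw": 0.1,"x": 0.45,"y": 0.05,"z": 0,"wx": 0.0001,"wy": 0,"wz": 0.0079},{"claw": 0.1,"x": 0.46,"y": 0.02,"z": 0,"wx": 0.0001,"wy": 0,"wz": 0.0079},{"claw": 0.1,"x": 0.46,"y": 0,"z": 0,"wx": 0.0001,"wy": 0,"wz": 0.0079},{"claw": 0.1,"x": 0.46,"y": -0.02,"z": 0,"wx": 0.0001,"wy": 0,"wz": 0.0079},{"claw": 0.1,"x": 0.45,"y": -0.04,"z": 0,"wx": 0.0001,"wy": 0,"wz": 0.0079},{"claw": 0.1,"x": 0.45,"y": -0.07,"z": 0,"wx": 0.0001,"wy": 0,"wz": 0.0079},{"claw": 0.1,"x": 0.45,"y": -0.09,"z": 0,"wx": 0.0001,"wy": 0,"wz": 0.0079},{"claw": 0.1,"x": 0.44,"y": -0.11,"z": 0,"wx": 0.0001,"wy": 0,"wz": 0.0079}]'

```text
t: 8.15
eef_pos: [0.5782, 0.0424, 0.1991]
tool_rot: [-0.003, 0.729, 0.684, -0.004]
contact_force: [0.3, 0.3, -0.6]
gripper_width: 0.0252
finger_force: 29.6
```

Request:
drive_tool --commands '[{"claw": 0.1,"x": 0.44,"y": -0.13,"z": 0,"wx": 0.0001,"wy": 0,"wz": 0.0079},{"claw": 0.1,"x": 0.43,"y": -0.15,"z": 0.03,"wx": 0.0001,"wy": 0,"wz": 0.0079},{"claw": 0.1,"x": 0.42,"y": -0.17,"z": 0.03,"wx": 0.0001,"wy": 0,"wz": 0.0079},{"claw": 0.1,"x": 0.41,"y": -0.2,"z": 0.03,"wx": 0.0001,"wy": 0,"wz": 0.0079},{"claw": 0.1,"x": 0.4,"y": -0.22,"z": 0.03,"wx": 0.0001,"wy": 0,"wz": 0.0079},{"claw": 0.1,"x": 0.39,"y": -0.24,"z": 0.03,"wx": 0.0001,"wy": 0,"wz": 0.0079},{"claw": 0.1,"x": 0,"y": 0,"z": 0,"wx": 0,"wy": 0,"wz": 0},{"claw": 0.1,"x": 0,"y": 0,"z": 0,"wx": 0,"wy": 0,"wz": 0}]'

```text
t: 8.95
eef_pos: [0.5313, 0.2409, 0.1885]
tool_rot: [-0.003, 0.822, 0.57, -0.005]
contact_force: [0.0, -0.4, -0.6]
gripper_width: 0.0249
finger_force: 29.6
```

```bash
python3 - <<'E'
from h import *
plan(st(-.023,0,.018),a-np.pi/2,1); plan(st(-.023,0,.018),a-np.pi/2,8)
E
```

```text
t 8.95 at [0.5313 0.2409 0.1885] dist [ 0.0026 -0.0002 -0.1105] turn [-0.6   0.33  0.14] per row mm 110.52402976875527 deg 0.6966247221514376
{"x":0.018,"y":0.049,"z":1.473,"wx":-0.0017,"wy":0.0009,"wz":0.0004},
t 8.95 at [0.5313 0.2409 0.1885] dist [ 0.0026 -0.0002 -0.1105] turn [-0.6   0.33  0.14] per row mm 13.815503721094409 deg 0.0870780902689297
{"x":0.002,"y":0.006,"z":0.184,"wx":-0.0002,"wy":0.0001,"wz":0},{"x":0.002,"y":0.006,"z":0.184,"wx":-0.0002,"wy":0.0001,"wz":0},{"x":0.002,"y":0.006,"z":0.184,"wx":-0.0002,"wy":0.0001,"wz":0},{"x":0.002,"y":0.005,"z":0.184,"wx":-0.0002,"wy":0.0001,"wz":0},{"x":0.002,"y":0.005,"z":0.184,"wx":-0.0002,"wy":0.0001,"wz":0},{"x":0.002,"y":0.005,"z":0.184,"wx":-0.0002,"wy":0.0001,"wz":0},{"x":0.002,"y":0.005,"z":0.184,"wx":-0.0002,"wy":0.0001,"wz":0},{"x":0.001,"y":0.005,"z":0.184,"wx":-0.0002,"wy":0.0001,"wz":0},
```

Request:
drive_tool --commands '[{"claw": 0.1,"x": 0.01,"y": 0.03,"z": 0.2,"wx": -0.001,"wy": 0.0005,"wz": 0.0004},{"claw": 0.1,"x": 0.008,"y": 0.02,"z": 0.3,"wx": -0.0007,"wy": 0.0004,"wz": 0},{"claw": 0.1,"x": 0,"y": 0,"z": 0.3,"wx": 0,"wy": 0,"wz": 0},{"claw": 0.1,"x": 0,"y": 0,"z": 0.3,"wx": 0,"wy": 0,"wz": 0},{"claw": 0.1,"x": 0,"y": 0,"z": 0.2,"wx": 0,"wy": 0,"wz": 0},{"claw": 0.1,"x": 0,"y": 0,"z": 0.1,"wx": 0,"wy": 0,"wz": 0},{"claw": 0.1,"x": 0,"y": 0,"z": 0,"wx": 0,"wy": 0,"wz": 0},{"claw": 0.1,"x": 0,"y": 0,"z": 0,"wx": 0,"wy": 0,"wz": 0}]'

```text
t: 9.75
eef_pos: [0.537, 0.2406, 0.0857]
tool_rot: [0.0, 0.823, 0.568, 0.002]
contact_force: [0.3, 0.1, -1.0]
gripper_width: 0.0249
finger_force: 29.6
```

```bash
python3 - <<'E'
from h import *
im=capture('wrist'); cv2.imwrite('pics/w5.png',im); np.save('ci5.npy',camera_info('wrist'))
plan(st(-.023,0,.003),a-np.pi/2,1)
E
```

```text
t 9.8 at [0.5372 0.2409 0.0861] dist [-0.0032 -0.0002 -0.0231] turn [ 0.22 -0.22 -0.15] per row mm 23.32358295697013 deg 0.343780702708491
{"x":-0.019,"y":-0.041,"z":0.308,"wx":0.0006,"wy":-0.0006,"wz":-0.0004},
```

View pics/w5.png

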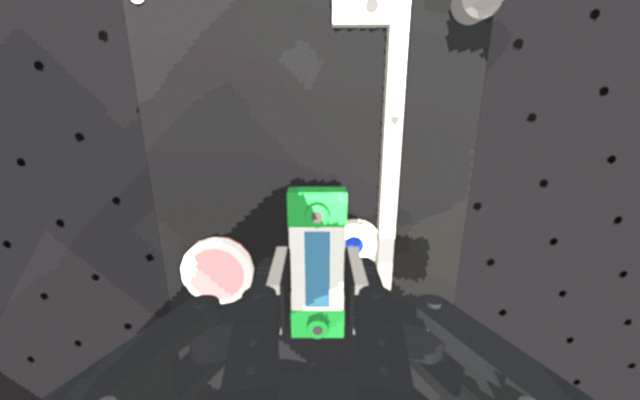

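Request:
drive_tool --commands '[{"claw": 0.1,"x": -0.01,"y": -0.03,"z": 0.1,"wx": 0.0004,"wy": -0.0004,"wz": -0.0004},{"claw": 0.1,"x": 0,"y": 0,"z": 0.06,"wx": 0,"wy": 0,"wz": 0},{"claw": 0.1,"x": 0,"y": 0,"z": 0.03,"wx": 0,"wy": 0,"wz": 0},{"claw": 0.1,"x": 0,"y": 0,"z": 0,"wx": 0,"wy": 0,"wz": 0}]'

```text
t: 10.2
eef_pos: [0.5339, 0.2411, 0.0706]
tool_rot: [-0.0, 0.822, 0.569, -0.0]
contact_force: [-0.3, -0.4, -0.5]
gripper_width: 0.0249
finger_force: 29.6
```

Request:
drive_tool --commands '[{"claw": 0.1,"x": 0,"y": 0,"z": 0.02,"wx": 0,"wy": 0,"wz": 0},{"claw": 0.1,"x": 0,"y": 0,"z": 0.02,"wx": 0,"wy": 0,"wz": 0},{"claw": 0.1,"x": 0,"y": 0,"z": 0,"wx": 0,"wy": 0,"wz": 0}]'

```text
t: 10.5
eef_pos: [0.5341, 0.2411, 0.0679]
tool_rot: [-0.0, 0.822, 0.569, -0.0]
contact_force: [-0.0, -0.5, -1.1]
gripper_width: 0.0251
finger_force: 29.6
```

Request:
drive_tool --commands '[{"claw": 0.1,"x": 0,"y": 0,"z": 0.015,"wx": 0,"wy": 0,"wz": 0},{"claw": 0.1,"x": 0,"y": 0,"z": 0.01,"wx": 0,"wy": 0,"wz": 0},{"claw": 0.1,"x": 0,"y": 0,"z": 0,"wx": 0,"wy": 0,"wz": 0}]'

```text
t: 10.8
eef_pos: [0.5341, 0.2411, 0.0661]
tool_rot: [-0.0, 0.822, 0.569, 0.0]
contact_force: [0.5, 0.3, -0.7]
gripper_width: 0.0251
finger_force: 29.6
```

Request:
drive_tool --commands '[{"claw": 0.1,"x": 0,"y": 0,"z": 0.012,"wx": 0,"wy": 0,"wz": 0},{"claw": 0.1,"x": 0,"y": 0,"z": 0,"wx": 0,"wy": 0,"wz": 0}]'

```text
t: 11.0
eef_pos: [0.5341, 0.2411, 0.0652]
tool_rot: [-0.0, 0.822, 0.569, 0.0]
contact_force: [-0.2, -0.3, -0.9]
gripper_width: 0.0246
finger_force: 29.6
```

Request:
drive_tool --commands '[{"claw": 0.1,"x": 0,"y": 0,"z": 0.012,"wx": 0,"wy": 0,"wz": 0},{"claw": 0.1,"x": 0,"y": 0,"z": 0,"wx": 0,"wy": 0,"wz": 0}]'

```text
t: 11.2
eef_pos: [0.5341, 0.2411, 0.0642]
tool_rot: [-0.0, 0.822, 0.569, 0.0]
contact_force: [-0.9, 0.1, -0.8]
gripper_width: 0.0247
finger_force: 29.6
```

Request:
drive_tool --commands '[{"claw": 0.1,"x": 0,"y": 0,"z": 0.01,"wx": 0,"wy": 0,"wz": 0},{"claw": 0.1,"x": 0,"y": 0,"z": 0,"wx": 0,"wy": 0,"wz": 0}]'

```text
t: 11.4
eef_pos: [0.5341, 0.2411, 0.0635]
tool_rot: [-0.0, 0.822, 0.569, 0.0]
contact_force: [0.8, -0.1, -0.8]
gripper_width: 0.025
finger_force: 29.6
```

Request:
drive_tool --commands '[{"claw": 0.1,"x": 0,"y": 0,"z": 0.01,"wx": 0,"wy": 0,"wz": 0},{"claw": 0.1,"x": 0,"y": 0,"z": 0,"wx": 0,"wy": 0,"wz": 0}]'

```text
t: 11.6
eef_pos: [0.5342, 0.2412, 0.0631]
tool_rot: [-0.0, 0.822, 0.569, 0.0]
contact_force: [0.1, -0.6, 0.8]
gripper_width: 0.0252
finger_force: 29.8
```

Request:
drive_tool --commands '[{"claw": 0.1,"x": 0,"y": 0,"z": 0.008,"wx": 0,"wy": 0,"wz": 0},{"claw": 0.1,"x": 0,"y": 0,"z": 0,"wx": 0,"wy": 0,"wz": 0}]'

```text
t: 11.8
eef_pos: [0.5342, 0.2412, 0.063]
tool_rot: [-0.0, 0.822, 0.569, 0.0]
contact_force: [-2.1, -1.2, 4.9]
gripper_width: 0.0249
finger_force: 30.2
```

Contact (5 N). Let go with a small opening, then rise.

Request:
drive_tool --commands '[{"claw": 0.4,"x": 0,"y": 0,"z": 0,"wx": 0,"wy": 0,"wz": 0},{"claw": 0.4,"x": 0,"y": 0,"z": 0,"wx": 0,"wy": 0,"wz": 0},{"claw": 0.4,"x": 0,"y": 0,"z": 0,"wx": 0,"wy": 0,"wz": 0},{"claw": 0.4,"x": 0,"y": 0,"z": -0.1,"wx": 0,"wy": 0,"wz": 0},{"claw": 0.4,"x": 0,"y": 0,"z": -0.3,"wx": 0,"wy": 0,"wz": 0},{"claw": 0.4,"x": 0,"y": 0,"z": -0.5,"wx": 0,"wy": 0,"wz": 0},{"claw": 0.4,"x": 0,"y": 0,"z": -0.5,"wx": 0,"wy": 0,"wz": 0},{"claw": 0.4,"x": 0,"y": 0,"z": 0,"wx": 0,"wy": 0,"wz": 0}]'

```text
t: 12.6
eef_pos: [0.5373, 0.2425, 0.1734]
tool_rot: [0.001, 0.822, 0.569, 0.006]
contact_force: [0.5, -0.2, 0.5]
gripper_width: 0.034
finger_force: 0.0
```

```bash
cat >> h.py <<'E'
def cell(name):
    ci=camera_info('wrist'); im=capture('wrist'); cv2.imwrite(name,im)
    h=cv2.cvtColor(im,cv2.COLOR_BGR2HSV); m=((h[...,0]>45)&(h[...,0]<85)&(h[...,1]>100)).astype(np.uint8)
    n,l,s,ce=cv2.connectedComponentsWithStats(m); P=[]
    for i in np.argsort(-s[1:,4])[:2]+1:
        p=at(ci,ce[i],.0705)[:2]; P.append([(p-w)@xs,(p-w)@ys]); print('end',s[i,4],ce[i].round(),np.round(P[-1],4))
    P=np.array(P); P=P[np.argsort(P[:,1])]; d=P[1]-P[0]
    print('cell mid',P.mean(0).round(4),'len',np.linalg.norm(d).round(4),'askew',np.arctan2(-d[0],d[1]).round(4))
    g=im.mean(2).astype(np.float32); E=[]
    for y in np.r_[np.arange(-.09,-.045,.005),np.arange(.045,.091,.005)]:
        t=np.arange(0,.03,.0005); v=np.array([proj(ci,st(s,y,0)) for s in t],np.float32)
        if v.min()<2 or v[:,0].max()>637 or v[:,1].max()>250: continue
        pr=cv2.remap(g,v[:,0][None],v[:,1][None],1)[0]; E.append((y,t[np.argmax(pr>(pr.min()+pr.max())/2)]))
    print('stop edge (x should be .013):',np.round(E,4).tolist())
E
python3 - <<'E'
from h import *
cell('pics/w6.png'); o=get_obs(); print(o['t'],((o['eef_pos'][:2]-w)@xs).round(4),((o['eef_pos'][:2]-w)@ys).round(4),o['eef_pos'],o['joints'].round(2))
E
```

```text
end 560 [313. 241.] [-0.0238 -0.0288]
end 454 [311. 168.] [-0.0249  0.0325]
cell mid [-0.0244  0.0018] len 0.0613 askew 0.0187
stop edge (x should be .013): [[0.045, 0.0125], [0.05, 0.0125], [0.055, 0.0125], [0.06, 0.0125], [0.065, 0.0125], [0.07, 0.0125], [0.075, 0.0125], [0.08, 0.0125], [0.085, 0.0125], [0.09, 0.0125]]
12.65 -0.0217 0.0017 [0.53577567 0.24183394 0.17060643] [0.4  0.38 1.63 0.   1.12 0.76]
```

View pics/w6.png

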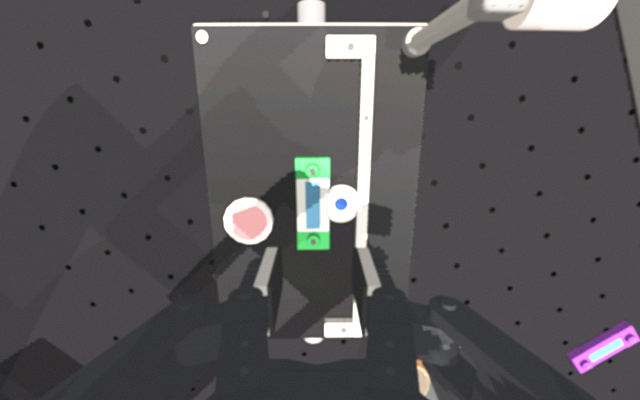

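```bash
python3 - <<'E'
from h import *
o=get_obs();M=rot(o['tool_rot']).as_matrix()
p=st(-.053,.0015,.08)-np.array(o['eef_pos']); print((M.T@p/.075).round(3), p)
E
```

```text
[-0.004 -0.419  0.406] [-0.02934585  0.01085007 -0.03060643]
```

Request:
drive_tool --commands '[{"claw": 0.585,"x": 0,"y": -0.42,"z": 0,"wx": 0,"wy": 0,"wz": 0},{"claw": 0.585,"x": 0,"y": 0,"z": 0,"wx": 0,"wy": 0,"wz": -0.0227},{"claw": 0.585,"x": 0,"y": 0,"z": 0,"wx": 0,"wy": 0,"wz": -0.0227},{"claw": 0.585,"x": 0,"y": 0,"z": 0,"wx": 0,"wy": 0,"wz": -0.0227},{"claw": 0.585,"x": 0,"y": 0,"z": 0,"wx": 0,"wy": 0,"wz": -0.0227},{"claw": 0.585,"x": 0,"y": 0,"z": 0,"wx": 0,"wy": 0,"wz": -0.0227},{"claw": 0.585,"x": 0,"y": 0,"z": 0,"wx": 0,"wy": 0,"wz": -0.0227},{"claw": 0.585,"x": 0,"y": 0,"z": 0,"wx": 0,"wy": 0,"wz": -0.0227}]'

```text
t: 13.45
eef_pos: [0.5038, 0.2518, 0.1659]
tool_rot: [-0.001, 0.447, 0.895, -0.001]
contact_force: [-0.3, -0.1, 0.5]
gripper_width: 0.0501
finger_force: 0.0
```

Request:
drive_tool --commands '[{"claw": 0.585,"x": 0,"y": 0,"z": 0,"wx": 0,"wy": 0,"wz": -0.0227},{"claw": 0.585,"x": 0,"y": 0,"z": 0,"wx": 0,"wy": 0,"wz": -0.0227},{"claw": 0.585,"x": 0,"y": 0,"z": 0,"wx": 0,"wy": 0,"wz": -0.0227},{"claw": 0.585,"x": 0,"y": 0,"z": 0,"wx": 0,"wy": 0,"wz": -0.0227},{"claw": 0.585,"x": 0,"y": 0,"z": 0,"wx": 0,"wy": 0,"wz": 0},{"claw": 0.585,"x": 0,"y": 0,"z": 0,"wx": 0,"wy": 0,"wz": 0}]'

```text
t: 14.05
eef_pos: [0.5042, 0.252, 0.1664]
tool_rot: [-0.001, 0.181, 0.983, -0.0]
contact_force: [0.5, -0.1, 0.3]
gripper_width: 0.0499
finger_force: 0.0
```

```bash
python3 - <<'E'
from h import *
plan(st(-.053,.0015,.006),a,1); o=get_obs(); print(o['gripper_width'],o['joints'].round(2))
# cell edges & window & dish in the current view
ci=camera_info('wrist'); im=capture('wrist'); cv2.imwrite('pics/w7.png',im)
h=cv2.cvtColor(im,cv2.COLOR_BGR2HSV); m=((h[...,0]>45)&(h[...,0]<85)&(h[...,1]>100))
r,c=np.nonzero(m); Q=np.array([at(ci,(u,v),.07)[:2]-w for u,v in zip(c,r)]); X=Q@xs;Y=Q@ys
k=(abs(Y)<.05)&(abs(X)<.06)
print('n',k.sum(),'y ext',np.percentile(Y[k],[1,99]).round(4),'x ext',np.percentile(X[k],[2,98]).round(4))
for q in ('window','dish'):
    for p in pinpoint('wrist',q)[:1]:
        d=at(ci,p['uv'],.06)[:2]-w; print(q,p['conf'],p['uv'],(d@xs).round(4),(d@ys).round(4))
E
```

```text
t 14.05 at [0.5042 0.252  0.1664] dist [ 0.0022  0.0007 -0.1004] turn [-0.05 -0.07 -0.26] per row mm 100.44840760570932 deg 0.2780465509047782
{"x":-0.026,"y":0.021,"z":1.339,"wx":-0.0002,"wy":-0.0002,"wz":-0.0007},
0.049856130197833665 [ 0.44  0.35  1.69  0.    1.1  -0.76]
n 893 y ext [-0.0373  0.0406] x ext [-0.0406 -0.0099]
window 0.76 [318.8, 260.1] -0.002 0.0024
dish 0.85 [302.3, 175.6] -0.0762 -0.0103
```

View pics/w7.png

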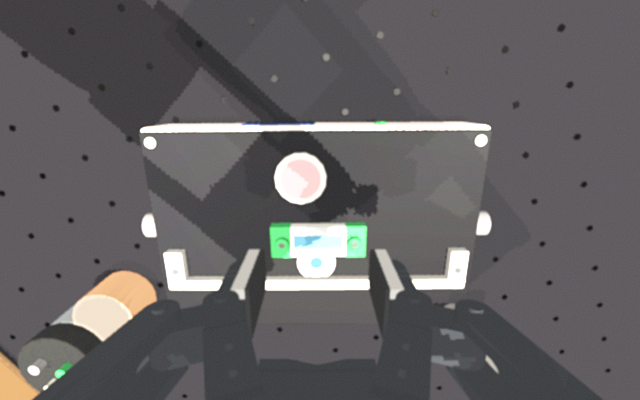

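Request:
drive_tool --commands '[{"claw": 0.585,"x": -0.02,"y": 0.02,"z": 0.2,"wx": 0,"wy": 0,"wz": -0.0007},{"claw": 0.585,"x": 0,"y": 0,"z": 0.3,"wx": 0,"wy": 0,"wz": 0},{"claw": 0.585,"x": 0,"y": 0,"z": 0.3,"wx": 0,"wy": 0,"wz": 0},{"claw": 0.585,"x": 0,"y": 0,"z": 0.2,"wx": 0,"wy": 0,"wz": 0},{"claw": 0.585,"x": 0,"y": 0,"z": 0.1,"wx": 0,"wy": 0,"wz": 0},{"claw": 0.585,"x": 0,"y": 0,"z": 0,"wx": 0,"wy": 0,"wz": 0},{"claw": 0.585,"x": 0,"y": 0,"z": 0,"wx": 0,"wy": 0,"wz": 0}]'

```text
t: 14.9
eef_pos: [0.5071, 0.2533, 0.0853]
tool_rot: [0.001, 0.178, 0.984, 0.0]
contact_force: [-0.4, 0.2, -0.3]
gripper_width: 0.0501
finger_force: 0.0
```

```bash
python3 - <<'E'
from h import *
plan(st(-.053,.0015,.002),a,1); o=get_obs(); print(((o['eef_pos'][:2]-w)@xs).round(4),((o['eef_pos'][:2]-w)@ys).round(4))
E
```

```text
t 14.9 at [0.5071 0.2533 0.0853] dist [-0.0007 -0.0006 -0.0233] turn [0.06 0.05 0.14] per row mm 23.354773703621504 deg 0.15713767746254967
{"x":0.006,"y":-0.011,"z":0.311,"wx":0.0002,"wy":0.0001,"wz":0.0004},
-0.0526 0.0023
```

Request:
drive_tool --commands '[{"claw": 0.585,"x": 0.006,"y": -0.01,"z": 0.1,"wx": 0,"wy": 0,"wz": 0.0004},{"claw": 0.585,"x": 0,"y": 0,"z": 0.08,"wx": 0,"wy": 0,"wz": 0},{"claw": 0.585,"x": 0,"y": 0,"z": 0.05,"wx": 0,"wy": 0,"wz": 0},{"claw": 0.585,"x": 0,"y": 0,"z": 0.03,"wx": 0,"wy": 0,"wz": 0},{"claw": 0.585,"x": 0,"y": 0,"z": 0.02,"wx": 0,"wy": 0,"wz": 0},{"claw": 0.585,"x": 0,"y": 0,"z": 0,"wx": 0,"wy": 0,"wz": 0}]'

```text
t: 15.5
eef_pos: [0.5076, 0.2509, 0.0661]
tool_rot: [0.002, 0.178, 0.984, -0.001]
contact_force: [0.9, -8.2, 14.8]
gripper_width: 0.0502
finger_force: 8.2
```

Request:
drive_tool --commands '[{"claw": 0.585,"x": 0,"y": 0,"z": -0.2,"wx": 0,"wy": 0,"wz": 0},{"claw": 0.585,"x": 0,"y": 0,"z": -0.5,"wx": 0,"wy": 0,"wz": 0},{"claw": 0.585,"x": 0,"y": 0,"z": -0.5,"wx": 0,"wy": 0,"wz": 0},{"claw": 0.585,"x": 0,"y": 0,"z": -0.15,"wx": 0,"wy": 0,"wz": 0},{"claw": 0.585,"x": 0,"y": 0,"z": 0,"wx": 0,"wy": 0,"wz": 0},{"claw": 0.585,"x": 0,"y": 0,"z": 0,"wx": 0,"wy": 0,"wz": 0}]'

```text
t: 16.1
eef_pos: [0.5051, 0.2522, 0.1638]
tool_rot: [-0.001, 0.179, 0.984, -0.0]
contact_force: [-0.4, -0.3, -0.6]
gripper_width: 0.0499
finger_force: 0.0
```

```bash
cat >> h.py <<'E'
def meas(name):
    ci=camera_info('wrist'); im=capture('wrist'); cv2.imwrite(name,im)
    h=cv2.cvtColor(im,cv2.COLOR_BGR2HSV); m=((h[...,0]>45)&(h[...,0]<85)&(h[...,1]>100))
    r,c=np.nonzero(m); Q=np.array([at(ci,(u,v),.07)[:2]-w for u,v in zip(c,r)]); X=Q@xs;Y=Q@ys
    k=(abs(Y)<.055)&(abs(X)<.06); X=X[k];Y=Y[k]
    L,Rr=Y<Y.mean(),Y>Y.mean()
    print('n',k.sum(),'y ext',np.percentile(Y,[1,99]).round(4),'x ext -end',np.percentile(X[L],[3,97]).round(4),'+end',np.percentile(X[Rr],[3,97]).round(4))
    g=im.mean(2).astype(np.float32)
    for s in (1,-1):
        t=np.arange(.095,.125,.0005); v=np.array([proj(ci,st(-.003,s*q,.0)) for q in t],np.float32)
        pr=cv2.remap(g,v[:,0][None],v[:,1][None],1)[0]; print('stop',s,t[np.argmax(pr>(pr.min()+pr.max())/2)].round(4),end=' ')
    for q in ('window','dish'):
        for p in pinpoint('wrist',q)[:1]:
            d=at(ci,p['uv'],.06)[:2]-w; print(q,p['conf'],p['uv'],(d@xs).round(4),(d@ys).round(4))
    o=get_obs(); print('t',o['t'],'tcp',((o['eef_pos'][:2]-w)@xs).round(4),((o['eef_pos'][:2]-w)@ys).round(4),o['eef_pos'][2].round(4))
E
python3 - <<'E'
from h import *
meas('pics/w8.png')
E
```

```text
n 894 y ext [-0.0373  0.0405] x ext -end [-0.0401 -0.0106] +end [-0.0401 -0.0097]
stop 1 0.1135 stop -1 0.113 window 0.66 [313.8, 260.7] -0.002 -0.0011
dish 0.66 [299.4, 174.1] -0.0771 -0.012
t 16.25 tcp -0.0542 0.0004 0.1631
```

View pics/w8.png

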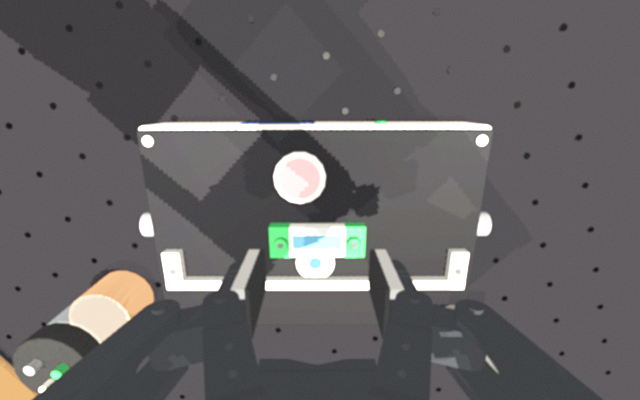

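```bash
python3 - <<'E'
from h import *
plan(st(-.0525,-.003,.02),a,1)
E
```

```text
t 16.25 at [0.505  0.2521 0.1631] dist [ 0.0003 -0.0038 -0.0831] turn [-0.14 -0.14  0.02] per row mm 83.19142771311257 deg 0.19825400403755675
{"x":-0.025,"y":-0.043,"z":1.108,"wx":-0.0004,"wy":-0.0004,"wz":0},
```

Request:
drive_tool --commands '[{"claw": 0.68,"x": -0.015,"y": -0.043,"z": 0.2,"wx": 0,"wy": 0,"wz": 0},{"claw": 0.68,"x": 0,"y": 0,"z": 0.3,"wx": 0,"wy": 0,"wz": 0},{"claw": 0.68,"x": 0,"y": 0,"z": 0.3,"wx": 0,"wy": 0,"wz": 0},{"claw": 0.68,"x": 0,"y": 0,"z": 0.2,"wx": 0,"wy": 0,"wz": 0},{"claw": 0.68,"x": 0,"y": 0,"z": 0.1,"wx": 0,"wy": 0,"wz": 0},{"claw": 0.68,"x": 0,"y": 0,"z": 0,"wx": 0,"wy": 0,"wz": 0},{"claw": 0.68,"x": 0,"y": 0,"z": 0,"wx": 0,"wy": 0,"wz": 0}]'

```text
t: 16.95
eef_pos: [0.5061, 0.2492, 0.0826]
tool_rot: [0.0, 0.179, 0.984, 0.0]
contact_force: [-0.4, 0.4, -0.7]
gripper_width: 0.0582
finger_force: 0.0
```

```bash
python3 - <<'E'
from h import *
plan(st(-.0525,-.003,.002),a,1); o=get_obs(); print(o['eef_pos'],((o['eef_pos'][:2]-w)@xs).round(4),((o['eef_pos'][:2]-w)@ys).round(4))
E
```

```text
t 16.95 at [0.5061 0.2492 0.0826] dist [-0.0008 -0.0009 -0.0206] turn [0.02 0.01 0.01] per row mm 20.63601010595857 deg 0.02813958169607573
{"x":0.006,"y":-0.016,"z":0.275,"wx":0.0001,"wy":0,"wz":0},
[0.50610629 0.24923496 0.08259934] -0.0521 -0.0018
```

Request:
drive_tool --commands '[{"claw": 0.68,"x": 0.006,"y": -0.016,"z": 0.08,"wx": 0,"wy": 0,"wz": 0},{"claw": 0.68,"x": 0,"y": 0,"z": 0.06,"wx": 0,"wy": 0,"wz": 0},{"claw": 0.68,"x": 0,"y": 0,"z": 0.04,"wx": 0,"wy": 0,"wz": 0},{"claw": 0.68,"x": 0,"y": 0,"z": 0.02,"wx": 0,"wy": 0,"wz": 0},{"claw": 0.68,"x": 0,"y": 0,"z": 0,"wx": 0,"wy": 0,"wz": 0}]'

```text
t: 17.45
eef_pos: [0.5049, 0.2481, 0.0673]
tool_rot: [-0.0, 0.179, 0.984, 0.0]
contact_force: [-0.7, 1.2, 0.4]
gripper_width: 0.0583
finger_force: 0.0
```

Request:
drive_tool --commands '[{"claw": 0.68,"x": 0,"y": 0,"z": 0.03,"wx": 0,"wy": 0,"wz": 0},{"claw": 0.68,"x": 0,"y": 0,"z": 0,"wx": 0,"wy": 0,"wz": 0}]'

```text
t: 17.65
eef_pos: [0.5049, 0.2481, 0.0651]
tool_rot: [-0.0, 0.179, 0.984, 0.0]
contact_force: [-0.1, 0.7, -0.0]
gripper_width: 0.058
finger_force: 0.0
```

Request:
drive_tool --commands '[{"claw": 0.68,"x": 0,"y": 0,"z": 0.025,"wx": 0,"wy": 0,"wz": 0},{"claw": 0.68,"x": 0,"y": 0,"z": 0.015,"wx": 0,"wy": 0,"wz": 0},{"claw": 0.68,"x": 0,"y": 0,"z": 0,"wx": 0,"wy": 0,"wz": 0}]'

```text
t: 17.95
eef_pos: [0.5049, 0.2481, 0.062]
tool_rot: [-0.0, 0.179, 0.984, 0.0]
contact_force: [0.5, 0.6, -0.3]
gripper_width: 0.0578
finger_force: 0.0
```

Request:
drive_tool --commands '[{"claw": 0.68,"x": -0.06,"y": 0,"z": 0,"wx": 0,"wy": 0,"wz": 0},{"claw": 0.68,"x": -0.06,"y": 0,"z": 0,"wx": 0,"wy": 0,"wz": 0},{"claw": 0.68,"x": 0,"y": 0,"z": 0,"wx": 0,"wy": 0,"wz": 0}]'

```text
t: 18.25
eef_pos: [0.5143, 0.2449, 0.0623]
tool_rot: [0.0, 0.179, 0.984, 0.0]
contact_force: [-0.7, 0.3, 0.7]
gripper_width: 0.0583
finger_force: 0.0
```

Request:
drive_tool --commands '[{"claw": 0.68,"x": -0.04,"y": 0,"z": 0,"wx": 0,"wy": 0,"wz": 0},{"claw": 0.68,"x": -0.04,"y": 0,"z": 0,"wx": 0,"wy": 0,"wz": 0},{"claw": 0.68,"x": -0.04,"y": 0,"z": 0,"wx": 0,"wy": 0,"wz": 0},{"claw": 0.68,"x": -0.03,"y": 0,"z": 0,"wx": 0,"wy": 0,"wz": 0},{"claw": 0.68,"x": -0.02,"y": 0,"z": 0,"wx": 0,"wy": 0,"wz": 0},{"claw": 0.68,"x": 0,"y": 0,"z": 0,"wx": 0,"wy": 0,"wz": 0}]'

```text
t: 18.85
eef_pos: [0.5257, 0.2404, 0.0623]
tool_rot: [0.0, 0.179, 0.984, 0.0]
contact_force: [0.1, 0.9, -0.4]
gripper_width: 0.058
finger_force: 0.0
```

```bash
python3 - <<'E'
from h import *
plan(st(-.024,-.003,.002),a,1); meas('pics/w9.png')
E
```

```text
t 18.85 at [0.5257 0.2404 0.0623] dist [ 0.0063 -0.0022 -0.0003] turn [0.02 0.02 0.01] per row mm 6.688333061711251 deg 0.031180946394166673
{"x":-0.089,"y":0.003,"z":0.003,"wx":0.0001,"wy":0.0001,"wz":0},
n 2246 y ext [-0.0364  0.0344] x ext -end [-0.0262  0.0049] +end [-0.0255  0.0056]
stop 1 0.118 stop -1 0.114 window 0.62 [319.2, 334.6] 0.013 -0.0008
dish 0.65 [298.3, 171.4] -0.0771 -0.0104
t 19.0 tcp -0.0309 -0.0032 0.0623
```

Request:
drive_tool --commands '[{"claw": 0.68,"x": -0.025,"y": 0,"z": 0,"wx": 0,"wy": 0,"wz": 0},{"claw": 0.68,"x": -0.02,"y": 0,"z": 0,"wx": 0,"wy": 0,"wz": 0},{"claw": 0.68,"x": 0,"y": 0,"z": 0,"wx": 0,"wy": 0,"wz": 0}]'

```text
t: 19.3
eef_pos: [0.5288, 0.2393, 0.0623]
tool_rot: [0.0, 0.179, 0.984, 0.0]
contact_force: [-0.1, -0.3, 0.3]
gripper_width: 0.058
finger_force: 0.0
```

Request:
drive_tool --commands '[{"claw": 0.68,"x": -0.015,"y": 0,"z": 0,"wx": 0,"wy": 0,"wz": 0},{"claw": 0.68,"x": 0,"y": 0,"z": 0,"wx": 0,"wy": 0,"wz": 0}]'

```text
t: 19.5
eef_pos: [0.5297, 0.2389, 0.0623]
tool_rot: [0.0, 0.179, 0.984, 0.0]
contact_force: [0.6, -0.3, -0.4]
gripper_width: 0.0582
finger_force: 0.1
```

Request:
drive_tool --commands '[{"claw": 0.68,"x": -0.015,"y": 0,"z": 0,"wx": 0,"wy": 0,"wz": 0},{"claw": 0.68,"x": 0,"y": 0,"z": 0,"wx": 0,"wy": 0,"wz": 0}]'

```text
t: 19.7
eef_pos: [0.5307, 0.2385, 0.0623]
tool_rot: [0.0, 0.179, 0.984, 0.0]
contact_force: [-0.5, 0.4, 0.7]
gripper_width: 0.058
finger_force: 0.1
```

Request:
drive_tool --commands '[{"claw": 0.68,"x": -0.012,"y": 0,"z": 0,"wx": 0,"wy": 0,"wz": 0},{"claw": 0.68,"x": 0,"y": 0,"z": 0,"wx": 0,"wy": 0,"wz": 0}]'

```text
t: 19.9
eef_pos: [0.5316, 0.2382, 0.0623]
tool_rot: [0.0, 0.179, 0.984, 0.0]
contact_force: [0.0, 0.5, -0.4]
gripper_width: 0.0582
finger_force: 0.1
```

Request:
drive_tool --commands '[{"claw": 0.68,"x": -0.01,"y": 0,"z": 0,"wx": 0,"wy": 0,"wz": 0},{"claw": 0.68,"x": 0,"y": 0,"z": 0,"wx": 0,"wy": 0,"wz": 0}]'

```text
t: 20.1
eef_pos: [0.5322, 0.2379, 0.0622]
tool_rot: [0.0, 0.179, 0.984, 0.0]
contact_force: [-0.4, -0.5, 0.2]
gripper_width: 0.058
finger_force: 0.1
```

```bash
python3 - <<'E'
from h import *
meas('pics/w10.png'); o=get_obs(); print(o['contact_force'],o['effort'][0])
E
```

```text
n 2173 y ext [-0.036   0.0342] x ext -end [-0.0191  0.0113] +end [-0.0185  0.012 ]
stop 1 0.118 stop -1 0.118 window 0.42 [535.0, 305.4] 0.0022 0.1134
t 20.25 tcp -0.0237 -0.0032 0.0623
[-0.46257703 -0.90650527 -0.81998748] -0.029562273994088173
```

Request:
drive_tool --commands '[{"claw": 0.68,"x": -0.012,"y": 0,"z": 0,"wx": 0,"wy": 0,"wz": 0},{"claw": 0.68,"x": -0.008,"y": 0,"z": 0,"wx": 0,"wy": 0,"wz": 0},{"claw": 0.68,"x": 0,"y": 0,"z": 0,"wx": 0,"wy": 0,"wz": 0}]'

```text
t: 20.55
eef_pos: [0.5327, 0.2376, 0.0622]
tool_rot: [-0.001, 0.179, 0.984, 0.0]
contact_force: [-3.7, 1.7, 1.9]
gripper_width: 0.0581
finger_force: 2.1
```

Request:
drive_tool --commands '[{"claw": 0.68,"x": -0.01,"y": 0,"z": 0,"wx": 0,"wy": 0,"wz": 0},{"claw": 0.68,"x": 0,"y": 0,"z": 0,"wx": 0,"wy": 0,"wz": 0}]'

```text
t: 20.75
eef_pos: [0.5328, 0.2376, 0.0621]
tool_rot: [-0.001, 0.179, 0.984, 0.0]
contact_force: [-5.6, 3.1, 1.8]
gripper_width: 0.0584
finger_force: 3.2
```

Request:
drive_tool --commands '[{"claw": 0.68,"x": -0.008,"y": 0,"z": 0,"wx": 0,"wy": 0,"wz": 0},{"claw": 0.68,"x": 0,"y": 0,"z": 0,"wx": 0,"wy": 0,"wz": 0}]'

```text
t: 20.95
eef_pos: [0.5329, 0.2375, 0.0621]
tool_rot: [-0.002, 0.179, 0.984, 0.0]
contact_force: [-6.8, 3.4, 3.2]
gripper_width: 0.0579
finger_force: 4.0
```

Seated against the stop (about 7 N). Back off, rise, and check.

Request:
drive_tool --commands '[{"claw": 0.68,"x": 0.03,"y": 0,"z": 0,"wx": 0,"wy": 0,"wz": 0},{"claw": 0.68,"x": 0.08,"y": 0,"z": 0,"wx": 0,"wy": 0,"wz": 0},{"claw": 0.68,"x": 0.05,"y": 0,"z": -0.02,"wx": 0,"wy": 0,"wz": 0},{"claw": 0.68,"x": 0,"y": 0,"z": -0.3,"wx": 0,"wy": 0,"wz": 0},{"claw": 0.68,"x": 0,"y": 0,"z": -0.5,"wx": 0,"wy": 0,"wz": 0},{"claw": 0.68,"x": 0,"y": 0,"z": -0.5,"wx": 0,"wy": 0,"wz": 0},{"claw": 0.68,"x": 0,"y": 0,"z": 0,"wx": 0,"wy": 0,"wz": 0},{"claw": 0.68,"x": 0,"y": 0,"z": 0,"wx": 0,"wy": 0,"wz": 0}]'

```text
t: 21.75
eef_pos: [0.5241, 0.2412, 0.1622]
tool_rot: [0.001, 0.179, 0.984, 0.001]
contact_force: [0.1, -0.7, -0.5]
gripper_width: 0.0583
finger_force: 0.0
```

```bash
python3 - <<'E'
from h import *
meas('pics/w11.png'); ci=camera_info('wrist'); im=cv2.imread('pics/w11.png'); g=im.mean(2).astype(np.float32)
# end stop inner faces at top height, same height as the cell top (both edges ~70 mm)
for x in (-.008,-.003):
  for s in (1,-1):
    t=np.arange(.1,.122,.0005); v=np.array([proj(ci,st(x,s*q,.008)) for q in t],np.float32)
    pr=cv2.remap(g,v[:,0][None],v[:,1][None],1)[0]; print(x,s,t[np.argmax(pr>190)],pr[::6].round())
b=im.astype(int); m=(b[...,1]>b[...,2]*1.5)&(b[...,1]>b[...,0]*1.5)&(b[...,1]>70); r,c=np.nonzero(m); k=(c>200)&(c<450)&(r>150)&(r<330); print('green cols',c[k].min(),c[k].max(),'rows',r[k].min(),r[k].max())
for x in (-.008,0,.008):
  t=np.arange(-.045,.0451,.0005); v=np.array([proj(ci,st(x,q,.01)) for q in t]).round().astype(int); q=t[m[v[:,1],v[:,0]]]; print(x,'cell y',q.min(),q.max(),(q.min()+q.max())/2)
E
```

```text
n 756 y ext [-0.0372  0.0404] x ext -end [-0.0172  0.0078] +end [-0.0171  0.0027]
stop 1 0.1135 stop -1 0.113 dish 0.58 [304.1, 143.8] -0.0788 -0.0112
t 21.9 tcp -0.0335 -0.004 0.1598
-0.008 1 0.10750000000000001 [ 99.  99. 160. 255. 255. 255. 255. 255.]
-0.008 -1 0.11000000000000001 [109. 109. 105. 161. 252. 255. 255. 255.]
-0.003 1 0.10750000000000001 [ 99.  97. 161. 255. 255. 255. 255. 255.]
-0.003 -1 0.11000000000000001 [107. 108. 102. 160. 251. 255. 255. 255.]
green cols 272 370 rows 225 257
-0.008 cell y -0.03849999999999999 0.039000000000000076 0.00025000000000004186
0 cell y -0.03799999999999999 0.039000000000000076 0.0005000000000000421
0.008 cell y -0.03649999999999999 -0.03399999999999999 -0.03524999999999999
```

```bash
python3 - <<'E'
from h import *
ci=camera_info('wrist'); im=cv2.imread('pics/w11.png').astype(np.float32)
for y in (-.036,-.034,0,.015,.034,.0365,-.06,.06):
    t=np.arange(-.02,.0241,.002); v=np.array([proj(ci,st(s,y,.009)) for s in t],np.float32)
    pr=cv2.remap(im,v[:,0][None],v[:,1][None],1)[0]; print(y,v[0].round(),v[-1].round(),[tuple(int(q) for q in p) for p in pr])
s=capture('side'); S=camera_info('side'); h=cv2.cvtColor(s,cv2.COLOR_BGR2HSV); m=((h[...,0]>45)&(h[...,0]<85)&(h[...,1]>100)).astype(np.uint8)
n,l,st_,ce=cv2.connectedComponentsWithStats(m)
for i in range(1,n):
    if st_[i,4]>5:
        p=at(S,ce[i],.07)[:2]-w; print(st_[i,4],ce[i].round(1),(p@xs).round(4),(p@ys).round(4))
E
```

```text
-0.036 [274. 224.] [277. 274.] [(77, 102, 71), (93, 164, 74), (119, 219, 93), (155, 253, 123), (154, 252, 123), (155, 252, 123), (155, 252, 121), (156, 251, 121), (155, 251, 121), (155, 252, 119), (154, 252, 119), (153, 251, 118), (154, 251, 118), (154, 250, 119), (153, 251, 118), (246, 254, 244), (255, 255, 255), (255, 255, 255), (255, 255, 255), (244, 252, 255), (101, 102, 105), (103, 106, 106), (104, 106, 107)]
-0.034 [277. 224.] [279. 274.] [(79, 114, 70), (99, 177, 75), (119, 219, 92), (155, 251, 124), (155, 251, 123), (154, 251, 123), (155, 251, 122), (150, 249, 116), (141, 243, 110), (145, 247, 113), (153, 250, 118), (151, 250, 116), (153, 250, 117), (156, 251, 120), (169, 253, 130), (252, 255, 250), (255, 255, 255), (255, 255, 255), (255, 255, 255), (244, 252, 255), (101, 102, 105), (104, 105, 107), (104, 105, 107)]
0 [321. 224.] [321. 274.] [(219, 227, 231), (211, 221, 223), (221, 229, 230), (239, 246, 246), (250, 253, 253), (254, 255, 255), (254, 253, 245), (255, 255, 229), (255, 255, 235), (255, 255, 234), (255, 255, 232), (255, 255, 248), (255, 255, 255), (255, 255, 255),
[... 1673 characters left out ...]
 155), (94, 98, 99), (65, 65, 67), (56, 57, 57), (58, 59, 58), (56, 56, 57), (58, 58, 59), (58, 57, 58)]
0.06 [398. 224.] [394. 274.] [(101, 102, 103), (100, 102, 104), (101, 101, 104), (100, 99, 105), (99, 100, 104), (98, 99, 101), (99, 100, 102), (98, 100, 101), (99, 99, 102), (99, 98, 101), (98, 96, 101), (103, 101, 106), (143, 147, 150), (189, 196, 201), (196, 204, 208), (194, 202, 206), (194, 202, 207), (194, 203, 206), (196, 204, 208), (195, 204, 207), (192, 200, 204), (174, 180, 185), (118, 122, 125)]
88 [69.   7.7] -0.9042 1.1583
69 [89.7 74.2] -0.6154 0.5133
22 [360.8 124.3] 0.2637 0.1253
39 [265.5 149.2] -0.0012 0.0325
62 [265.2 166.1] -0.0009 -0.038
18 [293.  195.3] 0.0672 -0.1532
```

```bash
python3 -c "
from h import *
print(sign_off())"
```

```text
the job is handed in; nothing more can be done
None
```

I handed the job in: the green cell was set down clear, let go, then slid flat against the back stop, about 1–2 mm off midway. While lowering, a finger pressed on something (about 15 N, probably the dish); in later images the dish had not moved visibly. I viewed 11 pictures, one over the limit of 10, and sign-off returned no verdict.

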